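# Sort salvaged power-supply parts

### The arm

A 6-joint arm with a two-finger parallel gripper is mounted at the origin on the work surface. World frame = base frame: x ahead of the robot, y to its left, z up, the work surface at z = 0. Lengths are in m, angles in rad, forces in N, time in s.
With the tool pointing down it reaches from about 0.275 to 0.725 m from the base axis. Payload 5.6 kg.
Tool frame: the origin (TCP) lies on the centre line of the jaws, within the pads' length; the fingertips stand 22 mm ahead of it and the grasp point (between the pads) lies 3 mm ahead of it; z points along the fingers, y is the line along which they close (so a half turn about z gives the same grasp; the last joint's range is limited). The gripper opens to 85 mm and grips with 20 to 120 N. Pads are 22 mm wide; open, the fingers measure 114 mm over their backs; the gripper's body (76 mm by 85 mm) begins 54 mm behind the grasp point. The pads swing forward as they close: fully open they stand 13 mm farther back than shut.
Start: joints at [-0.97, 0.255, 0.108, 0, -1.424, -0.285], TCP at [0.171, -0.523, 0.231] pointing down, gripper open.
Joint ranges: [-2.95, 2.95], [-1.21, 1.97], [-1.09, 1.5], [-2.87, 1.71], [-2.94, -0.07], [-3.05, 3.05]. Speed limits (rad/s): [2.57, 2.57, 3.14, 3.14, 3.14, 3.14].

### API

Orientations are given as a unit quaternion [w, x, y, z].
In Python, from plant import robot gives the robot as it stands.
- The arm moves only by the tool jog_arm, never from a script. Its argument "motion" is a list of rows, each an object with "turn": the turn, a rotation vector about the world's x, y, z scaled (see below), a list of three; "xyz": the shift along the world's x, y, z scaled (see below), a list of three; "claw": the opening, from 0 (shut) to 1 (fully open). In form: [{"turn": [rx, ry, rz], "xyz": [tx, ty, tz], "claw": claw}, ...]. A call has 1 to 12 rows; each row shifts and turns the commanded pose from where the row before left it; what a row does not reach is not made up. The controller multiplies each number of a shift by 5 cm and each number of a turn by 10 degrees. A row lasts 1/8 s, in which the tool goes at most 62.5 mm and 10.7 degrees, less where a joint would pass 70% of its speed; a pose out of reach is approached as far as the arm can. A call with a number of a shift or a turn outside -1 to 1 is refused whole. A call with a gripper value outside its range is refused whole. The fingers move at their own pace and stop on an object; "grip_force" is the grip in N (left out, the last holds). Time passes only in rows, so rows that do not move let the fingers close. It gives the time, the measured TCP pose, the force, the opening and the grip force at its end, in the units of the state.
- robot.read_state(): the state, without advancing time (a new reading comes with each control period).
- robot.snapshot(name): name is "scene" or "top" or "wrist"; returns the picture (480x640x3 uint8, red, green, blue); there is no depth.
- robot.get_calibration(name): a dict with "mtx" (3x3 intrinsics, pixels), "extrinsics" (4x4, takes a point from camera to world coordinates). Camera axes: x right, y up, looking along -z (the intrinsics and any distortion apply to the point x, -y, -z); pixel columns grow to the right and rows downward; lengths in m; the calibration is good to about 2 mm. A picture is of the moment at which its call begins: read the wrist's pose just before it. get_calibration takes no time and is no camera call; for the wrist camera it gives the pose at the moment of the call.
- robot.sign_off(): hands the job in; it is judged then, once.
The state is a dict: "t": time; "joints": joint angles; "qvel": joint speeds; "effort": joint torques, N m; "position": TCP position; "orientation": TCP orientation; "contact_force": force on the tool from outside, world axes, zero at the start; "ft_torque": the same for the moment, N m; "gripper_width": finger opening in m; "grasp_force": force on a finger pad.
Only numpy, scipy, OpenCV 4.12 (cv2) and the standard library are available. Lean on these libraries where they do the work, as an engineer would, in place of code of your own. Each camera call takes 0.05 s, during which the arm holds its last target. There are 200 camera calls.

### The job

Sort the five parts salvaged from the power supply into the three shallow grey trays: both capacitors into the round dish, both heat sinks into the long tray and the transformer into the square tray, each set down (not dropped) upright as it stands now, flat on the tray's floor. Leave the screw pot and the solder reel where they stand.

Things in the scene. Friction and masses are not known exactly. Their poses are not given: they have to be found in the camera images.
- cap_a: One of two identical electrolytic capacitors: upright black cylinder, 30 mm diameter, 46 mm tall, bare aluminium top, about 50 g. Loose, starts upright on the bench between the robot and the trays. Origin: centre of its underside, z up.
- cap_b: One of two identical electrolytic capacitors: upright black cylinder, 30 mm diameter, 46 mm tall, bare aluminium top, about 50 g. Loose, starts upright on the bench between the robot and the trays. Origin: centre of its underside, z up.
- sink_a: One of two identical finned aluminium heat sinks: block 50 mm (its x, along the fins) x 35 mm (its y) x 42 mm tall, fins upward, about 90 g. Best gripped across the 35 mm, on the flat outer fins. Loose, starts upright on the bench between the robot and the trays. Origin: centre of its underside, z up.
- sink_b: One of two identical finned aluminium heat sinks: block 50 mm (its x, along the fins) x 35 mm (its y) x 42 mm tall, fins upward, about 90 g. Best gripped across the 35 mm, on the flat outer fins. Loose, starts upright on the bench between the robot and the trays. Origin: centre of its underside, z up.
- transformer: Mains transformer: dark steel core 54 mm (its x) x 20 mm (y) x 45 mm tall, with a copper winding block 34 mm (x) x 42 mm (y) x 40 mm tall through its middle, so 54 x 42 mm over all; about 240 g. Can be gripped across y over the winding (42 mm) or across x over the core's ends (54 mm). Loose, starts upright on the bench between the robot and the trays. Origin: centre of its underside, z up.
- dish: Round shallow grey plastic dish: 124 mm outer diameter, walls 4 mm thick and 15 mm high, floor 3 mm thick, open top; room for two capacitors side by side. Fixed to the bench. Origin: centre of its underside, z up.
- long_tray: Long shallow grey plastic tray: outside 78 mm (its x) x 170 mm (its y), walls 4 mm thick and 15 mm high, floor 3 mm thick, open top; room for two heat sinks end to end along its y. Fixed to the bench. Origin: centre of its underside, z up.
- square_tray: Square shallow grey plastic tray: outside 108 x 108 mm, walls 4 mm thick and 15 mm high, floor 3 mm thick, open top. Fixed to the bench. Origin: centre of its underside, z up.
- screw_pot: Small round white plastic pot with brass screws in it, 34 mm diameter, 26 mm tall, standing loose between the parts and the trays. To be left alone. Origin: centre of its underside, z up.
- solder_reel: Small reel of solder, 36 mm diameter, 26 mm tall, tan card flanges with a small dark centre hole, bright metal winding, standing on its end, loose, between the parts and the trays. To be left alone. Origin: centre of its underside, z up.
Things that resemble listed ones, but are neither listed nor needed, are in the scene too. Leave any yellow look-alike of the transformer alone.

How it is judged:
At the end, for the whole second after the job is handed in: Centres within 48 mm of the dish's (capacitors), 24 mm across and 72 mm along the long tray's (heat sinks), 36 mm each way of the square tray's (transformer); undersides less than 7 mm above the tray's underside, upright within 7 degrees, released, at rest (horizontal distance between each of cap_a, cap_b and dish below 0.048 m and z of cap_a in the frame of dish between -0.001 and 0.007 m and angle between each of cap_a, cap_b, sink_a, sink_b, transformer's own z axis and vertical below 0.12 rad and linear speed of each of cap_a, cap_b, sink_a, sink_b, transformer below 0.02 m/s and contact force between the fingers and cap_a below 0.1 N and z of cap_b in the frame of dish between -0.001 and 0.007 m and contact force between the fingers and cap_b below 0.1 N and x of sink_a in the frame of long_tray between -0.024 and 0.024 m and y of sink_a in the frame of long_tray between -0.072 and 0.072 m and z of sink_a in the frame of long_tray between -0.001 and 0.007 m and contact force between the fingers and sink_a below 0.1 N and x of sink_b in the frame of long_tray between -0.024 and 0.024 m and y of sink_b in the frame of long_tray between -0.072 and 0.072 m and z of sink_b in the frame of long_tray between -0.001 and 0.007 m and contact force between the fingers and sink_b below 0.1 N and x of transformer in the frame of square_tray between -0.036 and 0.036 m and y of transformer in the frame of square_tray between -0.036 and 0.036 m and z of transformer in the frame of square_tray between -0.001 and 0.007 m and contact force between the fingers and transformer below 0.1 N); the robot touches nothing.
It fails at once if the screw pot is shoved more than 20 mm or tipped over (distance of screw_pot from where it was at the start of the episode above 0.02 m or angle between screw_pot's own z axis and vertical above 0.5 rad).
It fails at once if the solder reel is shoved more than 20 mm or tipped over (distance of solder_reel from where it was at the start of the episode above 0.02 m or angle between solder_reel's own z axis and vertical above 0.5 rad).
It fails at once if a part is dropped or thrown (falls freely faster than 0.9 m/s, about 40 mm of fall) ((linear speed of cap_a above 0.9 m/s and contact force between the fingers and cap_a below 0.02 N) or (linear speed of cap_b above 0.9 m/s and contact force between the fingers and cap_b below 0.02 N) or (linear speed of sink_a above 0.9 m/s and contact force between the fingers and sink_a below 0.02 N) or (linear speed of sink_b above 0.9 m/s and contact force between the fingers and sink_b below 0.02 N) or (linear speed of transformer above 0.9 m/s and contact force between the fingers and transformer below 0.02 N)).
It also fails if it takes over 102 s, if anything falls off the work surface, if the arm or the gripper's body presses on something with over 40 N, if the wrist force passes 120 N, or if a joint passes its speed limit or range.

## Working session

There is one attempt and no reset: what is moved stays moved. The work goes in short steps, Python scripts to look and compute and a tool call to move; the robot and the scene stay as the last step left them, time stands still between calls to the robot, and variables do not carry over. Pictures are saved under pics/ and viewed, at most 14 in all, crops included, and the job is handed in when it is done.

Besides the shell and the picture viewer there is one more tool, called after "Request:" by a JSON object that holds its "op" and its "data". jog_arm: Moves the arm, as the interface text tells. Shifts and turns lie within -1 to 1; 1 stands for 5 cm of shift or 10 degrees of turn. Its arguments: {"type":"object","properties":{"motion":{"type":"array"},"grip_force":{"type":"number"}},"required":["motion"]}

```bash
mkdir -p pics
python3 - <<'E'
from plant import robot
import cv2,numpy as np
for n in ["scene","top"]:
    cv2.imwrite(f"pics/{n}0.png",robot.snapshot(n)[:,:,::-1])
    c=robot.get_calibration(n);print(n,np.round(np.array(c["mtx"]),1).tolist(),np.round(np.array(c["extrinsics"]),4).tolist(),[k for k in c])
s=robot.read_state();print(s)
E
```

```text
scene [[516.0, 0.0, 318.9], [0.0, 516.0, 239.1], [0.0, 0.0, 1.0]] [[0.4808, -0.506, 0.7161, 1.1435], [0.8768, 0.2878, -0.3853, -0.3421], [-0.0112, 0.8131, 0.582, 0.5457], [0.0, 0.0, 0.0, 1.0]] ['mtx', 'extrinsics']
top [[560.5, 0.0, 319.9], [0.0, 560.5, 227.7], [0.0, 0.0, 1.0]] [[0.0227, 0.9949, -0.0981, 0.4058], [-0.9994, 0.0201, -0.027, -0.012], [-0.0249, 0.0986, 0.9948, 1.2059], [0.0, 0.0, 0.0, 1.0]] ['mtx', 'extrinsics']
{'t': 0.1, 'joints': array([-9.70401144e-01,  2.55686150e-01,  1.07156150e-01, -4.04115771e-04,
       -1.42392652e+00, -2.84613279e-01]), 'qvel': array([-1.28026115e-03, -1.84914104e-03,  2.15174935e-03,  1.95590449e-03,
        8.95026749e-05, -4.35097235e-04]), 'effort': array([-1.09833436e-03, -3.87604308e+01,  2.38474578e+01,  5.37791312e+00,
       -3.78718876e-03,  4.16766397e-06]), 'position': array([ 0.17072395, -0.52236809,  0.23019868]), 'orientation': array([-1.74841652e-04, -1.57206321e-01,  9.87565412e-01,  8.35721615e-04]), 'contact_force': array([ 0.29377964, -0.76132732,  0.156161  ]), 'ft_torque': array([0.02395944, 0.00012039, 0.01008123]), 'grasp_force': 0.0, 'gripper_width': 0.08543390505755552}
```

View pics/top0.png

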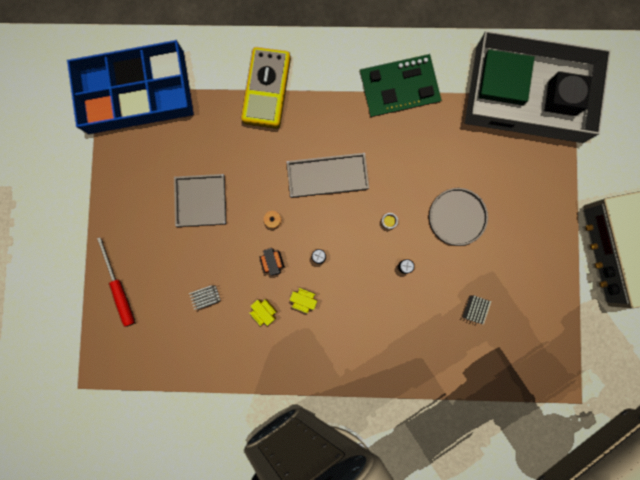

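View pics/scene0.png

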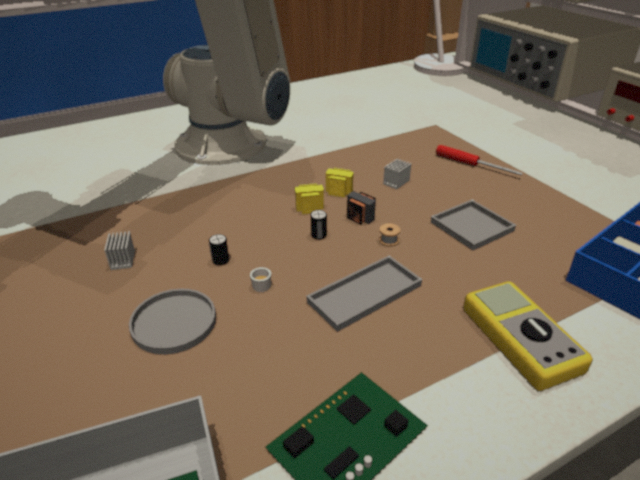

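The top view shows the trays at the square (200,200), long (328,175) and dish (458,217). The caps are at (318,256) and (406,266), the sinks at (205,297) and (477,310), and the transformer at (271,262). The yellow decoys are at (262,312) and (303,300), the reel at (272,219) and the pot at (389,220). The scene view agrees. I'll enlarge crops for accuracy.

Run:
```python
import cv2
i=cv2.imread("pics/top0.png")
def crop(x0,y0,x1,y1,n,s=4):
    c=cv2.resize(i[y0:y1,x0:x1],None,fx=s,fy=s,interpolation=cv2.INTER_CUBIC)
    for k in range(x0-x0%20+20,x1,20):
        cv2.putText(c,str(k),((k-x0)*s,10),0,.35,(255,255,255),1);cv2.line(c,((k-x0)*s,12),((k-x0)*s,20),(255,255,255),1)
    for k in range(y0-y0%20+20,y1,20):
        cv2.putText(c,str(k),(0,(k-y0)*s),0,.35,(255,255,255),1);cv2.line(c,(25,(k-y0)*s),(32,(k-y0)*s),(255,255,255),1)
    cv2.imwrite(n,c)
crop(170,200,370,345,"pics/c1.png");crop(360,180,500,330,"pics/c2.png");
```

```text
(no output)
```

View pics/c1.png

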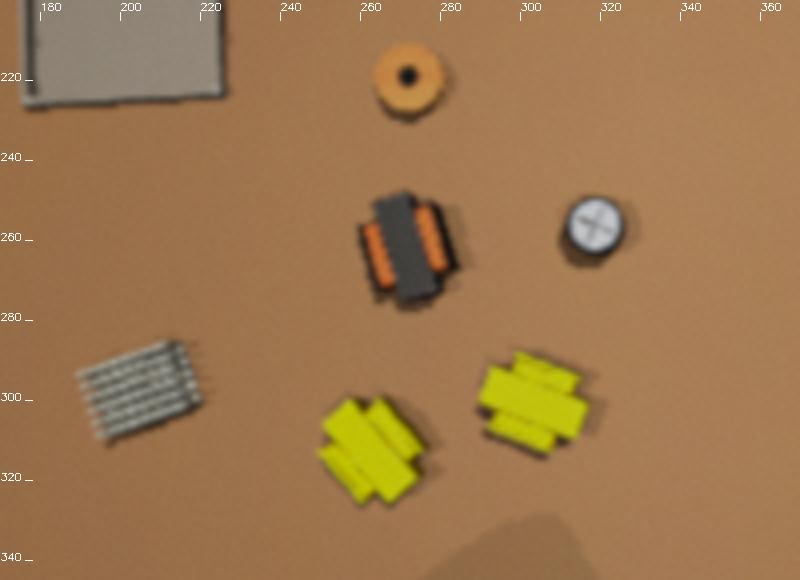

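View pics/c2.png

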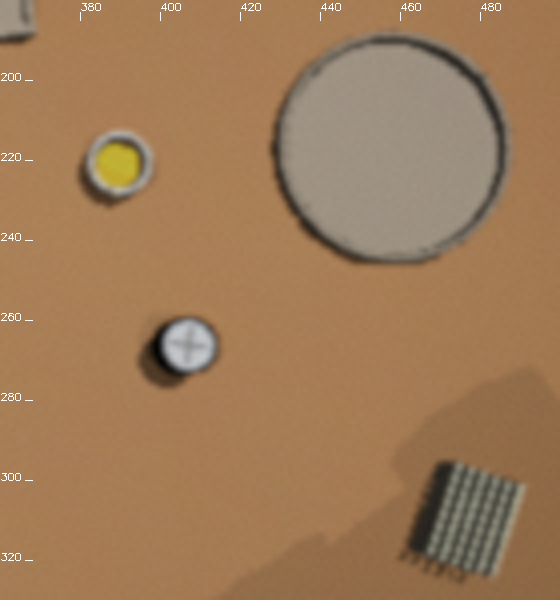

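Crop 1 gives the sink's top corners, core top and cap top. Crop 2 gives the other cap, the other sink, the pot and the dish. Now I'll convert these to world coordinates.

```bash
cat > h.py <<'E'
import numpy as np,cv2
from plant import robot
def w(name,uv,z,cal=None):
    c=cal or robot.get_calibration(name);K=np.array(c["mtx"]);T=np.array(c["extrinsics"])
    uv=np.atleast_2d(uv).astype(float)
    d=np.c_[(uv[:,0]-K[0,2])/K[0,0],-(uv[:,1]-K[1,2])/K[1,1],-np.ones(len(uv))]@T[:3,:3].T
    return T[:3,3]+d*((z-T[2,3])/d[:,2])[:,None]
E
python3 - <<'E'
from h import *
a=lambda p:np.array(p)/4+[170,200]
b=lambda p:np.array(p)/4+[360,180]
def rect(n,uv,z):
    P=w("top",uv,z)[:,:2]
    c,s,ang=cv2.minAreaRect(P.astype(np.float32)*1000)
    e=[(P[(i+1)%4]-P[i]) for i in range(4)]
    print(n,"c",P.mean(0).round(4),"len/ang",[(round(float(np.hypot(*v)),3),round(float(np.degrees(np.arctan2(v[1],v[0]))),1)) for v in e])
rect("sinkL",a([(77,376),(180,340),(202,403),(102,440)]),.042)
rect("sinkR",b([(450,460),(525,484),(493,577),(425,552)]),.042)
rect("trafo",a([(375,197),(408,192),(440,290),(402,300)]),.045)
rect("square",[(175,177),(225,174),(227,224),(176,227)],.015)
rect("long",[(287,161),(366,154),(368,188),(291,196)],.015)
for n,p,z in [("capL",a((595,225)),.046),("capR",b((188,346)),.046),("reel",a((409,78)),.026),("pot",b((119,163)),.026),("dish",b((392,148)),.015),("yel1",a((370,452)),.045),("yel2",a((534,402)),.045)]:
    print(n,w("top",p,z)[0].round(4))
print(robot.read_state()["joints"], np.round(robot.get_calibration("wrist")["extrinsics"],3).tolist(),robot.get_calibration("wrist")["mtx"])
E
```

```text
sinkL c [0.3707 0.2543] len/ang [(0.056, -69.5), (0.035, -158.3), (0.055, 111.5), (0.036, 24.0)]
sinkR c [ 0.3592 -0.308 ] len/ang [(0.04, -106.6), (0.05, 160.8), (0.036, 71.1), (0.049, -15.3)]
trafo c [0.4486 0.1182] len/ang [(0.017, -80.2), (0.054, -160.2), (0.02, 106.0), (0.055, 16.5)]
square c [0.5773 0.2788] len/ang [(0.109, -85.5), (0.109, -175.5), (0.11, 94.5), (0.109, 3.9)]
long c [0.6384 0.0055] len/ang [(0.171, -83.9), (0.074, -175.9), (0.166, 97.1), (0.077, 8.0)]
capL [0.4608 0.0205 0.046 ]
capR [ 0.4437 -0.1617  0.046 ]
reel [0.5377 0.1216 0.026 ]
pot [ 0.54   -0.1272  0.026 ]
dish [ 0.5521 -0.2729  0.015 ]
yel1 [0.3418 0.1335 0.045 ]
yel2 [0.3692 0.0498 0.045 ]
[-9.70401144e-01  2.55686150e-01  1.07156150e-01 -4.04115771e-04
 -1.42392652e+00 -2.84613279e-01] [[-0.31, -0.9, -0.305, 0.092], [0.951, -0.294, -0.101, -0.548], [0.001, -0.321, 0.947, 0.373], [0.0, 0.0, 0.0, 1.0]] [[430.05892284   0.         319.32689686]
 [  0.         430.05892284 244.67808369]
 [  0.           0.           1.        ]]
```

Request:
{"op": "jog_arm", "data": {"motion": [{"turn": [0,0,-0.58],"xyz": [0.63,0.715,-0.2],"claw": 1},{"turn": [0,0,-0.58],"xyz": [0.63,0.715,-0.2],"claw": 1},{"turn": [0,0,-0.58],"xyz": [0.63,0.715,-0.2],"claw": 1},{"turn": [0,0,-0.58],"xyz": [0.63,0.715,-0.2],"claw": 1},{"turn": [0,0,-0.58],"xyz": [0.63,0.715,-0.2],"claw": 1},{"turn": [0,0,-0.58],"xyz": [0.61,0.715,-0.2],"claw": 1},{"turn": [0,0,0],"xyz": [0,0,0],"claw": 1}]}}

```text
t: 0.98
position: [0.3598, -0.3059, 0.1699]
orientation: [-0.001, 0.144, 0.99, 0.001]
contact_force: [-0.4, 0.1, 0.5]
gripper_width: 0.0852
grasp_force: 0.0
```

```bash
cat > look.py <<'E'
import sys
from h import *
s=robot.read_state();cal=robot.get_calibration("wrist")
i=robot.snapshot("wrist")
cv2.imwrite(f"pics/{sys.argv[1]}.png",i[:,:,::-1])
import pickle;pickle.dump(cal,open(f"pics/{sys.argv[1]}.pkl","wb"))
print(s["t"],s["position"].round(4),s["orientation"].round(3),s["joints"].round(2),s["gripper_width"])
E
python3 look.py w1
```

```text
0.975 [ 0.3598 -0.3059  0.1699] [-0.001  0.144  0.99   0.001] [-0.37  0.13 -0.2  -0.   -1.24 -1.49] 0.0851932417763016
```

View pics/w1.png

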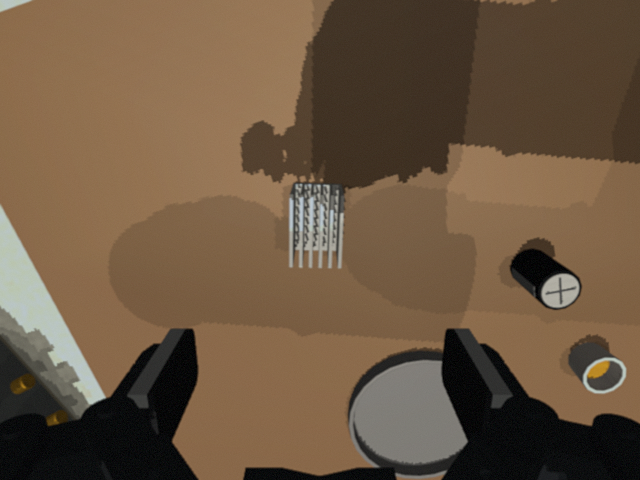

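The wrist view shows the sink aligned with the fingers, its top face spanning (290,267), (342,267), (343,184) and (293,184). The cap top is at (559,290) and the pot rim at (604,375).

Run:
```python
from h import *
import pickle
c=pickle.load(open("pics/w1.pkl","rb"))
P=w("",[(290,267),(342,267),(343,184),(293,184)],.042,c)
print(P.round(4),P.mean(0));print(w("",(559,290),.046,c),w("",(604,375),.026,c))
```

```text
[[ 0.3777 -0.332   0.042 ]
 [ 0.3877 -0.2983  0.042 ]
 [ 0.3333 -0.2825  0.042 ]
 [ 0.3243 -0.3129  0.042 ]] [ 0.3557744  -0.30642113  0.042     ]
[[ 0.44444531 -0.16105272  0.046     ]] [[ 0.54059683 -0.12637316  0.026     ]]
```

Request:
{"op": "jog_arm", "data": {"motion": [{"turn": [0,0,0],"xyz": [-0.04,-0.02,-0.6],"claw": 1},{"turn": [0,0,0],"xyz": [0,0,-0.6],"claw": 1},{"turn": [0,0,0],"xyz": [0,0,-0.6],"claw": 0.9},{"turn": [0,0,0],"xyz": [0,0,-0.5],"claw": 0.8},{"turn": [0,0,0],"xyz": [0,0,-0.36],"claw": 0.7},{"turn": [0,0,0],"xyz": [0,0,0],"claw": 0.55},{"turn": [0,0,0],"xyz": [0,0,0],"claw": 0.45},{"turn": [0,0,0],"xyz": [0,0,0],"claw": 0.35},{"turn": [0,0,0],"xyz": [0,0,0],"claw": 0.2},{"turn": [0,0,0],"xyz": [0,0,0],"claw": 0.1}], "grip_force": 40}}

```text
t: 2.28
position: [0.3574, -0.3098, 0.0391]
orientation: [0.001, 0.145, 0.989, -0.001]
contact_force: [-1.4, 1.1, 6.2]
gripper_width: 0.033
grasp_force: 40.0
```

Request:
{"op": "jog_arm", "data": {"motion": [{"turn": [0,0,0],"xyz": [0,0,0.7],"claw": 0},{"turn": [0,0,0],"xyz": [0,0,0.8],"claw": 0},{"turn": [0,0,0.29],"xyz": [0.71,0.682,0.5],"claw": 0},{"turn": [0,0,0.29],"xyz": [0.71,0.682,0],"claw": 0},{"turn": [0,0,0.29],"xyz": [0.71,0.682,0],"claw": 0},{"turn": [0,0,0.29],"xyz": [0.71,0.682,0],"claw": 0},{"turn": [0,0,0.29],"xyz": [0.71,0.682,0],"claw": 0},{"turn": [0,0,0.29],"xyz": [0.71,0.682,0],"claw": 0},{"turn": [0,0,0.29],"xyz": [0.71,0.682,0],"claw": 0},{"turn": [0,0,0.29],"xyz": [0.71,0.682,0],"claw": 0},{"turn": [0,0,0],"xyz": [0,0,0],"claw": 0},{"turn": [0,0,0],"xyz": [0,0,0],"claw": 0}]}}

```text
t: 3.78
position: [0.6406, -0.0365, 0.1377]
orientation: [-0.0, -0.057, 0.998, -0.0]
contact_force: [-0.7, 0.8, -0.3]
gripper_width: 0.0328
grasp_force: 39.7
```

```bash
python3 look.py w2
```

```text
3.775 [ 0.6406 -0.0365  0.1377] [-0.    -0.057  0.998 -0.   ] [ 0.19  0.47  0.19 -0.   -1.29 -1.64] 0.0328404230974561
```

View pics/w2.png

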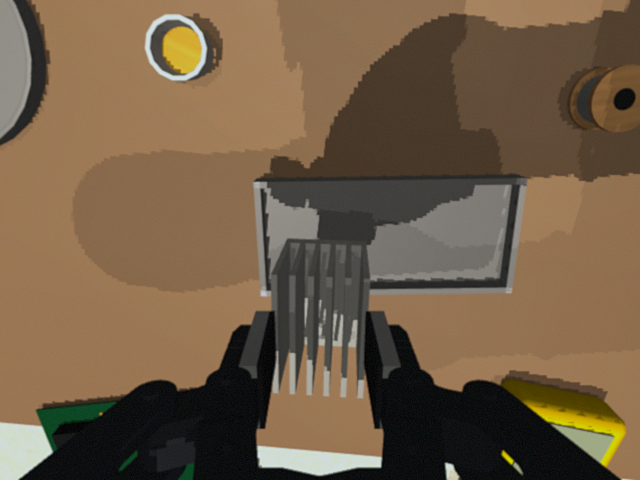

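The sink is held straight. The tray's rim corners are at about (256,181), (525,178), (513,292) and (261,294), so I'll check the tray pose from these.

Run:
```python
from h import *
import pickle
c=pickle.load(open("pics/w2.pkl","rb"))
P=w("",[(256,181),(525,178),(513,292),(261,294)],.015,c)
print(P.round(4).tolist(),P.mean(0));print(w("",(176,48),.026,c),w("",(624,99),.026,c))
```

```text
[[0.6105, -0.0795, 0.015], [0.5898, 0.0861, 0.015], [0.6664, 0.0986, 0.015], [0.6872, -0.0711, 0.015]] [0.63846278 0.00851013 0.015     ]
[[ 0.5408573  -0.12601386  0.026     ]] [[0.53875254 0.12398769 0.026     ]]
```

Request:
{"op": "jog_arm", "data": {"motion": [{"turn": [0,0,0],"xyz": [0.05,0.07,-0.5],"claw": 0},{"turn": [0,0,0],"xyz": [0,0,-0.5],"claw": 0},{"turn": [0,0,0],"xyz": [0,0,-0.4],"claw": 0},{"turn": [0,0,0],"xyz": [0,0,-0.3],"claw": 0},{"turn": [0,0,0],"xyz": [0,0,-0.15],"claw": 0},{"turn": [0,0,0],"xyz": [0,0,0],"claw": 0},{"turn": [0,0,0],"xyz": [0,0,0],"claw": 0}]}}

```text
t: 4.7
position: [0.6439, -0.0331, 0.0464]
orientation: [0.001, -0.057, 0.998, -0.0]
contact_force: [0.0, 0.6, -1.5]
gripper_width: 0.0326
grasp_force: 39.7
```

Request:
{"op": "jog_arm", "data": {"motion": [{"turn": [0,0,0],"xyz": [0,0,-0.05],"claw": 0},{"turn": [0,0,0],"xyz": [0,0,-0.05],"claw": 0},{"turn": [0,0,0],"xyz": [0,0,0],"claw": 0},{"turn": [0,0,0],"xyz": [0,0,0],"claw": 0}]}}

```text
t: 5.2
position: [0.6439, -0.0328, 0.0422]
orientation: [0.001, -0.057, 0.998, -0.0]
contact_force: [-3.2, 1.6, 7.0]
gripper_width: 0.0328
grasp_force: 41.5
```

Request:
{"op": "jog_arm", "data": {"motion": [{"turn": [0,0,0],"xyz": [0,0,0],"claw": 0.5},{"turn": [0,0,0],"xyz": [0,0,0],"claw": 0.55},{"turn": [0,0,0],"xyz": [0,0,0.4],"claw": 0.6},{"turn": [0,0,0],"xyz": [0,0,0.9],"claw": 1},{"turn": [0,0,0.95],"xyz": [-0.4,0.4,0.9],"claw": 1},{"turn": [0,0,0.95],"xyz": [-0.7,0.74,0.4],"claw": 1},{"turn": [0,0,0.95],"xyz": [-0.7,0.74,0],"claw": 1},{"turn": [0,0,0.95],"xyz": [-0.7,0.74,0],"claw": 1},{"turn": [0,0,0.95],"xyz": [-0.7,0.74,0],"claw": 1},{"turn": [0,0,0.95],"xyz": [-0.7,0.74,0],"claw": 1},{"turn": [0,0,0.95],"xyz": [-0.7,0.74,0],"claw": 1},{"turn": [0,0,0.95],"xyz": [-0.7,0.74,0],"claw": 1}]}}

```text
t: 6.7
position: [0.3771, 0.247, 0.1705]
orientation: [0.0, -0.661, 0.75, 0.0]
contact_force: [-0.4, 0.9, 0.0]
gripper_width: 0.0854
grasp_force: 0.0
```

Request:
{"op": "jog_arm", "data": {"motion": [{"turn": [0,0,0.95],"xyz": [-0.16,0.2,0],"claw": 1},{"turn": [0,0,0.95],"xyz": [0,0,0],"claw": 1},{"turn": [0,0,0.95],"xyz": [0,0,0],"claw": 1},{"turn": [0,0,0],"xyz": [0,0,0],"claw": 1},{"turn": [0,0,0],"xyz": [0,0,0],"claw": 1}]}}

```text
t: 7.32
position: [0.3704, 0.2559, 0.1704]
orientation: [0.0, 0.823, -0.568, -0.0]
contact_force: [0.0, 0.0, 0.0]
gripper_width: 0.0854
grasp_force: 0.0
```

```bash
python3 look.py w3
```

```text
7.325 [0.3704 0.2559 0.1704] [ 0.     0.823 -0.568 -0.   ] [ 0.95  0.09 -0.25 -0.   -1.23 -0.59] 0.08541777331181923
```

View pics/w3.png

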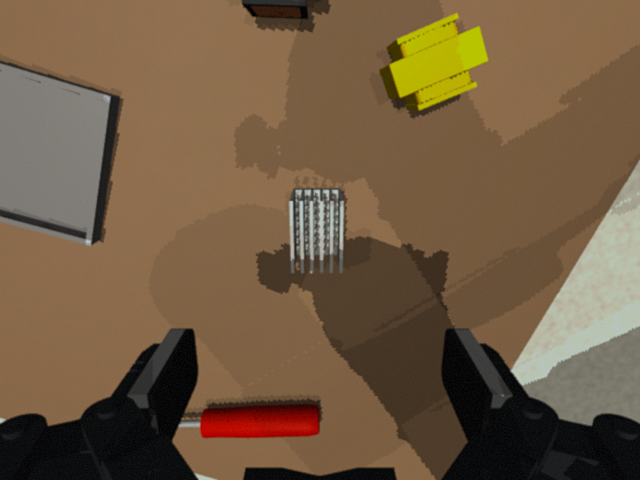

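The sink is aligned with the fingers again, with top corners at (291,272), (343,272), (344,190) and (294,190).

Run:
```python
from h import *
import pickle
c=pickle.load(open("pics/w3.pkl","rb"))
P=w("",[(291,272),(343,272),(344,190),(294,190)],.042,c)
print(P.round(4).tolist(),P.mean(0))
```

```text
[[0.3778, 0.2898, 0.042], [0.3447, 0.2772, 0.042], [0.3651, 0.2245, 0.042], [0.395, 0.2359, 0.042]] [0.37064771 0.25684802 0.042     ]
```

Request:
{"op": "jog_arm", "data": {"motion": [{"turn": [0,0,0],"xyz": [0,0,-0.6],"claw": 1},{"turn": [0,0,0],"xyz": [0,0,-0.6],"claw": 1},{"turn": [0,0,0],"xyz": [0,0,-0.6],"claw": 0.9},{"turn": [0,0,0],"xyz": [0,0,-0.5],"claw": 0.8},{"turn": [0,0,0],"xyz": [0,0,-0.36],"claw": 0.7},{"turn": [0,0,0],"xyz": [0,0,0],"claw": 0.55},{"turn": [0,0,0],"xyz": [0,0,0],"claw": 0.45},{"turn": [0,0,0],"xyz": [0,0,0],"claw": 0.35},{"turn": [0,0,0],"xyz": [0,0,0],"claw": 0.2},{"turn": [0,0,0],"xyz": [0,0,0],"claw": 0.1}]}}

```text
t: 8.62
position: [0.3712, 0.2568, 0.0387]
orientation: [-0.001, 0.824, -0.566, 0.0]
contact_force: [0.3, 0.1, 6.5]
gripper_width: 0.0329
grasp_force: 39.9
```

Request:
{"op": "jog_arm", "data": {"motion": [{"turn": [0,0,0],"xyz": [0,0,0.7],"claw": 0},{"turn": [0,0,0],"xyz": [0,0,0.8],"claw": 0},{"turn": [0,0,0.946],"xyz": [0.66,-0.525,0.5],"claw": 0},{"turn": [0,0,0.946],"xyz": [0.66,-0.525,0],"claw": 0},{"turn": [0,0,0.946],"xyz": [0.66,-0.525,0],"claw": 0},{"turn": [0,0,0.946],"xyz": [0.66,-0.525,0],"claw": 0},{"turn": [0,0,0.946],"xyz": [0.66,-0.525,0],"claw": 0},{"turn": [0,0,0.946],"xyz": [0.66,-0.525,0],"claw": 0},{"turn": [0,0,0.946],"xyz": [0.66,-0.525,0],"claw": 0},{"turn": [0,0,0.946],"xyz": [0.66,-0.525,0],"claw": 0},{"turn": [0,0,0],"xyz": [0,0,0],"claw": 0},{"turn": [0,0,0],"xyz": [0,0,0],"claw": 0}]}}

```text
t: 10.12
position: [0.6337, 0.0461, 0.1368]
orientation: [-0.0, 0.998, 0.057, -0.001]
contact_force: [-0.1, -0.2, -0.4]
gripper_width: 0.0331
grasp_force: 39.9
```

Request:
{"op": "jog_arm", "data": {"motion": [{"turn": [0,0,0],"xyz": [0,0,-0.5],"claw": 0},{"turn": [0,0,0],"xyz": [0,0,-0.5],"claw": 0},{"turn": [0,0,0],"xyz": [0,0,-0.4],"claw": 0},{"turn": [0,0,0],"xyz": [0,0,-0.3],"claw": 0},{"turn": [0,0,0],"xyz": [0,0,-0.12],"claw": 0},{"turn": [0,0,0],"xyz": [0,0,-0.05],"claw": 0},{"turn": [0,0,0],"xyz": [0,0,-0.05],"claw": 0},{"turn": [0,0,0],"xyz": [0,0,0],"claw": 0},{"turn": [0,0,0],"xyz": [0,0,0],"claw": 0}]}}

```text
t: 11.25
position: [0.6346, 0.0461, 0.0419]
orientation: [-0.0, 0.998, 0.058, 0.0]
contact_force: [-0.4, 0.3, -0.8]
gripper_width: 0.0329
grasp_force: 40.0
```

Request:
{"op": "jog_arm", "data": {"motion": [{"turn": [0,0,0],"xyz": [0,0,-0.04],"claw": 0},{"turn": [0,0,0],"xyz": [0,0,0],"claw": 0},{"turn": [0,0,0],"xyz": [0,0,0],"claw": 0.5},{"turn": [0,0,0],"xyz": [0,0,0],"claw": 0.55},{"turn": [0,0,0],"xyz": [0,0,0.4],"claw": 0.6},{"turn": [0,0,0],"xyz": [0,0,0.9],"claw": 1},{"turn": [0,0,0.28],"xyz": [-0.74,0.29,0.9],"claw": 1},{"turn": [0,0,0.28],"xyz": [-0.99,0.38,0.4],"claw": 1},{"turn": [0,0,0.28],"xyz": [-0.99,0.38,0],"claw": 1},{"turn": [0,0,0.28],"xyz": [-0.99,0.38,0],"claw": 1},{"turn": [0,0,0],"xyz": [0,0,0],"claw": 1},{"turn": [0,0,0],"xyz": [0,0,0],"claw": 1}]}}

```text
t: 12.75
position: [0.4491, 0.1176, 0.1698]
orientation: [-0.0, 0.988, 0.156, 0.0]
contact_force: [0.6, -0.3, 0.5]
gripper_width: 0.0854
grasp_force: 0.0
```

```bash
python3 look.py w4
```

```text
12.75 [0.4491 0.1176 0.1698] [-0.     0.988  0.156  0.   ] [ 0.6   0.11 -0.22  0.   -1.23  1.29] 0.08538705823089095
```

View pics/w4.png

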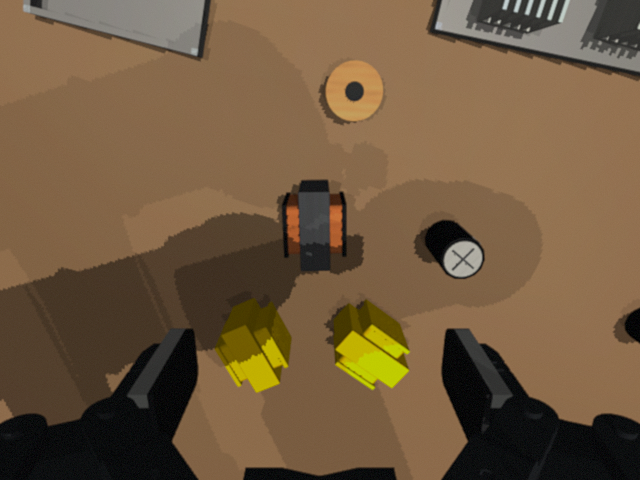

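The transformer is aligned, with its core top at (300..331, 192..271), and the gap to the decoys is clear. Both sinks stand in the long tray. The near cap's top is at (463,259).

Run:
```python
from h import *
import pickle
c=pickle.load(open("pics/w4.pkl","rb"))
P=w("",[(300,271),(331,271),(329,192),(301,192)],.045,c)
print(P.round(4).tolist(),P.mean(0));print(w("",(463,259),.046,c))
print(w("",(205,55),.015,c))
```

```text
[[0.4195, 0.1217, 0.045], [0.4259, 0.1019, 0.045], [0.4765, 0.1201, 0.045], [0.4711, 0.1369, 0.045]] [0.44823372 0.12017413 0.045     ]
[[0.46122552 0.02152712 0.046     ]]
[[0.530515   0.22038295 0.015     ]]
```

Request:
{"op": "jog_arm", "data": {"motion": [{"turn": [0,0,0],"xyz": [-0.01,0.03,-0.6],"claw": 1},{"turn": [0,0,0],"xyz": [0,0,-0.6],"claw": 1},{"turn": [0,0,0],"xyz": [0,0,-0.6],"claw": 1},{"turn": [0,0,0],"xyz": [0,0,-0.5],"claw": 0.9},{"turn": [0,0,0],"xyz": [0,0,-0.42],"claw": 0.8},{"turn": [0,0,0],"xyz": [0,0,0],"claw": 0.7},{"turn": [0,0,0],"xyz": [0,0,0],"claw": 0.6},{"turn": [0,0,0],"xyz": [0,0,0],"claw": 0.5},{"turn": [0,0,0],"xyz": [0,0,0],"claw": 0.3},{"turn": [0,0,0],"xyz": [0,0,0],"claw": 0.1}], "grip_force": 60}}

```text
t: 14.05
position: [0.4493, 0.1196, 0.0349]
orientation: [-0.0, 0.988, 0.156, 0.001]
contact_force: [-1.9, 0.8, 4.4]
gripper_width: 0.0394
grasp_force: 59.7
```

Request:
{"op": "jog_arm", "data": {"motion": [{"turn": [0,0,0],"xyz": [0,0,0.6],"claw": 0},{"turn": [0,0,0],"xyz": [0,0,0.7],"claw": 0},{"turn": [0,0,0],"xyz": [0,0,0.7],"claw": 0},{"turn": [0,0,-0.27],"xyz": [0.515,0.637,0],"claw": 0},{"turn": [0,0,-0.27],"xyz": [0.515,0.637,0],"claw": 0},{"turn": [0,0,-0.27],"xyz": [0.515,0.637,0],"claw": 0},{"turn": [0,0,-0.27],"xyz": [0.515,0.637,0],"claw": 0},{"turn": [0,0,-0.27],"xyz": [0.515,0.637,0],"claw": 0},{"turn": [0,0,0],"xyz": [0,0,0],"claw": 0},{"turn": [0,0,0],"xyz": [0,0,0],"claw": 0}]}}

```text
t: 15.3
position: [0.5765, 0.2779, 0.133]
orientation: [0.0, 0.999, 0.038, -0.001]
contact_force: [0.2, 0.5, -2.1]
gripper_width: 0.0391
grasp_force: 61.2
```

Request:
{"op": "jog_arm", "data": {"motion": [{"turn": [0,0,0],"xyz": [0,0,-0.5],"claw": 0},{"turn": [0,0,0],"xyz": [0,0,-0.5],"claw": 0},{"turn": [0,0,0],"xyz": [0,0,-0.4],"claw": 0},{"turn": [0,0,0],"xyz": [0,0,-0.3],"claw": 0},{"turn": [0,0,0],"xyz": [0,0,-0.12],"claw": 0},{"turn": [0,0,0],"xyz": [0,0,-0.05],"claw": 0},{"turn": [0,0,0],"xyz": [0,0,-0.04],"claw": 0},{"turn": [0,0,0],"xyz": [0,0,0],"claw": 0},{"turn": [0,0,0],"xyz": [0,0,0],"claw": 0}]}}

```text
t: 16.42
position: [0.5773, 0.2784, 0.0384]
orientation: [-0.0, 0.999, 0.038, 0.0]
contact_force: [-0.5, -0.1, -2.2]
gripper_width: 0.0393
grasp_force: 61.2
```

Request:
{"op": "jog_arm", "data": {"motion": [{"turn": [0,0,0],"xyz": [0,0,-0.03],"claw": 0},{"turn": [0,0,0],"xyz": [0,0,0],"claw": 0},{"turn": [0,0,0],"xyz": [0,0,0],"claw": 0}]}}

```text
t: 16.8
position: [0.5775, 0.2785, 0.038]
orientation: [-0.0, 0.999, 0.038, 0.001]
contact_force: [-2.9, -0.1, 5.1]
gripper_width: 0.0393
grasp_force: 62.3
```

Request:
{"op": "jog_arm", "data": {"motion": [{"turn": [0,0,0],"xyz": [0,0,0],"claw": 0.58},{"turn": [0,0,0],"xyz": [0,0,0],"claw": 0.64},{"turn": [0,0,0],"xyz": [0,0,0.4],"claw": 0.7},{"turn": [0,0,0],"xyz": [0,0,0.9],"claw": 1},{"turn": [0,0,0],"xyz": [-0.388,-0.858,0.94],"claw": 1},{"turn": [0,0,0],"xyz": [-0.388,-0.858,0],"claw": 1},{"turn": [0,0,0],"xyz": [-0.388,-0.858,0],"claw": 1},{"turn": [0,0,0],"xyz": [-0.388,-0.858,0],"claw": 1},{"turn": [0,0,0],"xyz": [-0.388,-0.858,0],"claw": 1},{"turn": [0,0,0],"xyz": [-0.388,-0.858,0],"claw": 1},{"turn": [0,0,0],"xyz": [0,0,0],"claw": 1},{"turn": [0,0,0],"xyz": [0,0,0],"claw": 1}]}}

```text
t: 18.3
position: [0.4623, 0.0236, 0.1459]
orientation: [-0.0, 0.999, 0.038, 0.0]
contact_force: [-0.0, 0.6, 0.3]
gripper_width: 0.0854
grasp_force: 0.0
```

Request:
{"op": "jog_arm", "data": {"motion": [{"turn": [0,0,0],"xyz": [-0.02,-0.05,-0.6],"claw": 1},{"turn": [0,0,0],"xyz": [0,0,-0.6],"claw": 1},{"turn": [0,0,0],"xyz": [0,0,-0.6],"claw": 0.9},{"turn": [0,0,0],"xyz": [0,0,-0.42],"claw": 0.75},{"turn": [0,0,0],"xyz": [0,0,0],"claw": 0.65},{"turn": [0,0,0],"xyz": [0,0,0],"claw": 0.55},{"turn": [0,0,0],"xyz": [0,0,0],"claw": 0.46},{"turn": [0,0,0],"xyz": [0,0,0],"claw": 0.4},{"turn": [0,0,0],"xyz": [0,0,0],"claw": 0.35},{"turn": [0,0,0],"xyz": [0,0,0],"claw": 0.25},{"turn": [0,0,0],"xyz": [0,0,0],"claw": 0.1}], "grip_force": 35}}

```text
t: 19.68
position: [0.4615, 0.0213, 0.0354]
orientation: [-0.0, 0.999, 0.038, 0.001]
contact_force: [-1.0, 0.9, 5.4]
gripper_width: 0.0281
grasp_force: 34.3
```

Request:
{"op": "jog_arm", "data": {"motion": [{"turn": [0,0,0],"xyz": [0,0,0.6],"claw": 0},{"turn": [0,0,0],"xyz": [0,0,0.7],"claw": 0},{"turn": [0,0,0],"xyz": [0,0,0.7],"claw": 0},{"turn": [0,0,0],"xyz": [0.327,-0.841,0],"claw": 0},{"turn": [0,0,0],"xyz": [0.327,-0.841,0],"claw": 0},{"turn": [0,0,0],"xyz": [0.327,-0.841,0],"claw": 0},{"turn": [0,0,0],"xyz": [0.327,-0.841,0],"claw": 0},{"turn": [0,0,0],"xyz": [0.327,-0.841,0],"claw": 0},{"turn": [0,0,0],"xyz": [0.327,-0.841,0],"claw": 0},{"turn": [0,0,0],"xyz": [0.327,-0.841,0],"claw": 0},{"turn": [0,0,0],"xyz": [0,0,0],"claw": 0},{"turn": [0,0,0],"xyz": [0,0,0],"claw": 0}]}}

```text
t: 21.18
position: [0.5747, -0.2733, 0.1338]
orientation: [-0.0, 0.999, 0.038, -0.001]
contact_force: [0.2, 0.8, -0.3]
gripper_width: 0.0281
grasp_force: 34.8
```

```bash
python3 look.py w5
```

```text
21.175 [ 0.5747 -0.2733  0.1338] [-0.     0.999  0.038 -0.001] [-0.2   0.47  0.17 -0.   -1.28  1.85] 0.0281436593824543
```

View pics/w5.png

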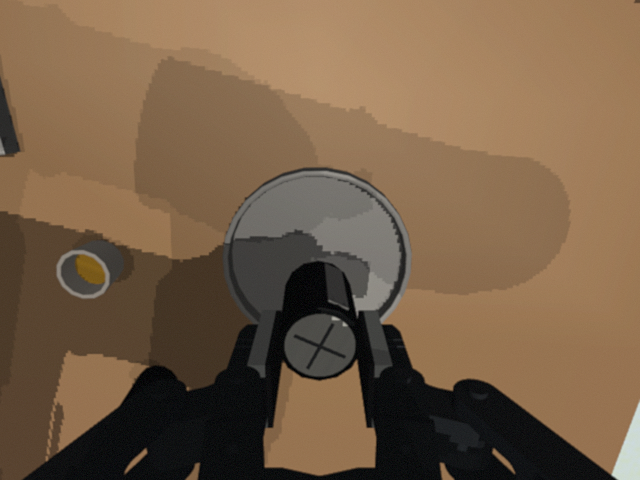

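The cap is held upright over the lower (far) half of the dish, whose rim spans columns 223..411. This matches the plan, so I'll lower it.

Request:
{"op": "jog_arm", "data": {"motion": [{"turn": [0,0,0],"xyz": [0,0,-0.5],"claw": 0},{"turn": [0,0,0],"xyz": [0,0,-0.5],"claw": 0},{"turn": [0,0,0],"xyz": [0,0,-0.4],"claw": 0},{"turn": [0,0,0],"xyz": [0,0,-0.3],"claw": 0},{"turn": [0,0,0],"xyz": [0,0,-0.12],"claw": 0},{"turn": [0,0,0],"xyz": [0,0,-0.05],"claw": 0},{"turn": [0,0,0],"xyz": [0,0,-0.05],"claw": 0},{"turn": [0,0,0],"xyz": [0,0,0],"claw": 0},{"turn": [0,0,0],"xyz": [0,0,0],"claw": 0}]}}

```text
t: 22.35
position: [0.5755, -0.2735, 0.039]
orientation: [0.0, 0.999, 0.038, 0.0]
contact_force: [-0.5, 0.8, -0.7]
gripper_width: 0.0277
grasp_force: 34.8
```

Request:
{"op": "jog_arm", "data": {"motion": [{"turn": [0,0,0],"xyz": [0,0,-0.03],"claw": 0},{"turn": [0,0,0],"xyz": [0,0,0],"claw": 0},{"turn": [0,0,0],"xyz": [0,0,0],"claw": 0}]}}

```text
t: 22.72
position: [0.5759, -0.2736, 0.0384]
orientation: [0.0, 0.999, 0.038, 0.001]
contact_force: [-1.3, 2.4, 5.2]
gripper_width: 0.0283
grasp_force: 35.4
```

Request:
{"op": "jog_arm", "data": {"motion": [{"turn": [0,0,0],"xyz": [0,0,0],"claw": 0.42},{"turn": [0,0,0],"xyz": [0,0,0],"claw": 0.48},{"turn": [0,0,0],"xyz": [0,0,0.4],"claw": 0.5},{"turn": [0,0,0],"xyz": [0,0,0.9],"claw": 0.7},{"turn": [0,0,0],"xyz": [0,0,0.9],"claw": 1},{"turn": [0,0,0],"xyz": [-0.66,0.56,0],"claw": 1},{"turn": [0,0,0],"xyz": [-0.66,0.56,0],"claw": 1},{"turn": [0,0,0],"xyz": [-0.66,0.56,0],"claw": 1},{"turn": [0,0,0],"xyz": [-0.66,0.56,0],"claw": 1},{"turn": [0,0,0],"xyz": [0,0,0],"claw": 1},{"turn": [0,0,0],"xyz": [0,0,0],"claw": 1}]}}

```text
t: 24.1
position: [0.4437, -0.1615, 0.1474]
orientation: [0.0, 0.999, 0.038, 0.0]
contact_force: [0.1, 0.4, -0.4]
gripper_width: 0.085
grasp_force: 0.0
```

Request:
{"op": "jog_arm", "data": {"motion": [{"turn": [0,0,0],"xyz": [0,0,-0.6],"claw": 1},{"turn": [0,0,0],"xyz": [0,0,-0.6],"claw": 1},{"turn": [0,0,0],"xyz": [0,0,-0.6],"claw": 0.9},{"turn": [0,0,0],"xyz": [0,0,-0.44],"claw": 0.75},{"turn": [0,0,0],"xyz": [0,0,0],"claw": 0.65},{"turn": [0,0,0],"xyz": [0,0,0],"claw": 0.55},{"turn": [0,0,0],"xyz": [0,0,0],"claw": 0.46},{"turn": [0,0,0],"xyz": [0,0,0],"claw": 0.4},{"turn": [0,0,0],"xyz": [0,0,0],"claw": 0.35},{"turn": [0,0,0],"xyz": [0,0,0],"claw": 0.25},{"turn": [0,0,0],"xyz": [0,0,0],"claw": 0.1}]}}

```text
t: 25.48
position: [0.4439, -0.1613, 0.0358]
orientation: [0.0, 0.999, 0.038, 0.001]
contact_force: [-0.1, 1.9, 5.9]
gripper_width: 0.0283
grasp_force: 34.2
```

Request:
{"op": "jog_arm", "data": {"motion": [{"turn": [0,0,0],"xyz": [0,0,0.6],"claw": 0},{"turn": [0,0,0],"xyz": [0,0,0.7],"claw": 0},{"turn": [0,0,0],"xyz": [0,0,0.7],"claw": 0},{"turn": [0,0,0],"xyz": [0.415,-0.56,0],"claw": 0},{"turn": [0,0,0],"xyz": [0.415,-0.56,0],"claw": 0},{"turn": [0,0,0],"xyz": [0.415,-0.56,0],"claw": 0},{"turn": [0,0,0],"xyz": [0.415,-0.56,0],"claw": 0},{"turn": [0,0,0],"xyz": [0,0,0],"claw": 0},{"turn": [0,0,0],"xyz": [0,0,0],"claw": 0}]}}

```text
t: 26.6
position: [0.5257, -0.273, 0.1345]
orientation: [-0.0, 0.999, 0.038, -0.001]
contact_force: [0.2, 0.7, -2.0]
gripper_width: 0.0279
grasp_force: 34.8
```

```bash
python3 look.py w6
```

```text
26.6 [ 0.5257 -0.273   0.1345] [-0.     0.999  0.038 -0.001] [-0.22  0.38  0.04 -0.   -1.23  1.86] 0.027913615200074893
```

View pics/w6.png

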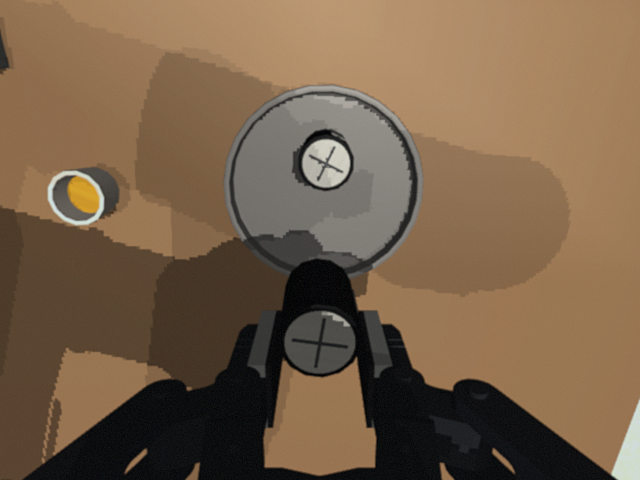

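The first cap stands in the dish with its top at (326,163). The rim spans columns 226..421 and rows 86..275. I'll check the geometry before lowering.

Run:
```python
from h import *
import pickle
c=pickle.load(open("pics/w6.pkl","rb"))
P=w("",[(226,178),(421,178),(325,86),(322,275)],.015,c)
print(P.round(4).tolist());print(w("",(326,163),.049,c))
```

```text
[[0.5576, -0.2132, 0.015], [0.5666, -0.3323, 0.015], [0.6149, -0.2695, 0.015], [0.498, -0.2769, 0.015]]
[[ 0.5760047 -0.2727002  0.049    ]]
```

Request:
{"op": "jog_arm", "data": {"motion": [{"turn": [0,0,0],"xyz": [0.05,0,-0.5],"claw": 0},{"turn": [0,0,0],"xyz": [0,0,-0.5],"claw": 0},{"turn": [0,0,0],"xyz": [0,0,-0.4],"claw": 0},{"turn": [0,0,0],"xyz": [0,0,-0.3],"claw": 0},{"turn": [0,0,0],"xyz": [0,0,-0.12],"claw": 0},{"turn": [0,0,0],"xyz": [0,0,-0.05],"claw": 0},{"turn": [0,0,0],"xyz": [0,0,-0.05],"claw": 0},{"turn": [0,0,0],"xyz": [0,0,-0.02],"claw": 0},{"turn": [0,0,0],"xyz": [0,0,0],"claw": 0},{"turn": [0,0,0],"xyz": [0,0,0],"claw": 0}]}}

```text
t: 27.9
position: [0.5292, -0.2735, 0.0389]
orientation: [0.0, 0.999, 0.038, 0.001]
contact_force: [-0.9, 1.6, 4.5]
gripper_width: 0.0281
grasp_force: 35.2
```

Contact. I'll release, retreat up and toward the base, then check.

Request:
{"op": "jog_arm", "data": {"motion": [{"turn": [0,0,0],"xyz": [0,0,0],"claw": 0.42},{"turn": [0,0,0],"xyz": [0,0,0],"claw": 0.48},{"turn": [0,0,0],"xyz": [0,0,0.4],"claw": 0.5},{"turn": [0,0,0],"xyz": [0,0,0.9],"claw": 0.5},{"turn": [0,0,0],"xyz": [0,0,0.9],"claw": 0.5},{"turn": [0,0,0],"xyz": [-0.8,-0.6,0.8],"claw": 0.5},{"turn": [0,0,0],"xyz": [-0.8,-0.6,0],"claw": 0.5},{"turn": [0,0,0],"xyz": [-0.8,-0.6,0],"claw": 0.5},{"turn": [0,0,0],"xyz": [-0.8,-0.6,0],"claw": 0.5},{"turn": [0,0,0],"xyz": [-0.8,-0.6,0],"claw": 0.5},{"turn": [0,0,0],"xyz": [0,0,0],"claw": 0.5},{"turn": [0,0,0],"xyz": [0,0,0],"claw": 0.5}]}}

```text
t: 29.4
position: [0.3298, -0.4226, 0.187]
orientation: [-0.0, 0.999, 0.038, 0.0]
contact_force: [-0.3, 0.3, 0.2]
gripper_width: 0.0429
grasp_force: 0.0
```

Run:
```python
from h import *
t=robot.snapshot("top")[:,:,::-1]
s=robot.snapshot("scene")[:,:,::-1]
cv2.imwrite("pics/end.png",np.vstack([cv2.resize(t[140:320,165:495],(660,360)),cv2.resize(s[150:370,90:530],(480,240))[:, :].copy() if 0 else cv2.resize(s[150:370,90:530],(660,240))]))
```

```text
(no output)
```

View pics/end.png

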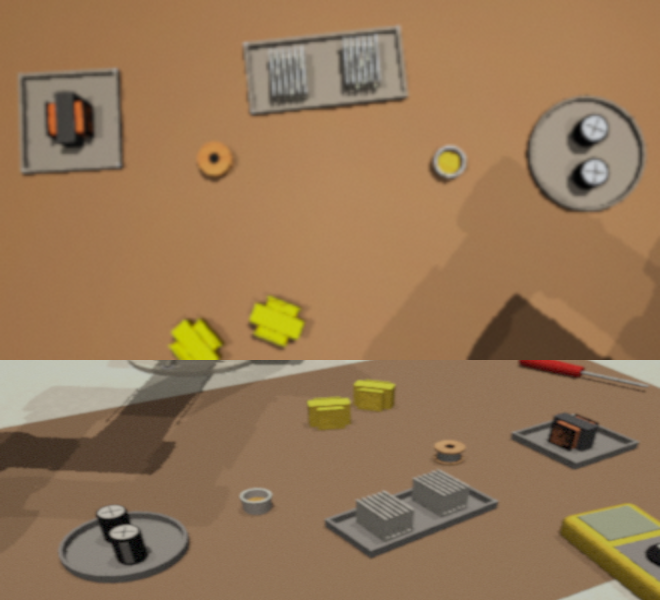

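All five parts stand upright in their trays: the transformer at (68,118), the sinks at (287,72) and (360,62), and the caps at (594,128) and (593,172). The pot and the reel have not moved.

```bash
python3 -c "
from plant import robot
print(robot.sign_off())"
```

```text
the job is handed in; nothing more can be done
None
```

The job is handed in at about 30 s of the 102 s allowed: the final pictures show all five parts upright in their trays, and the screw pot and solder reel where they stood; no verdict came back.

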